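# Put the control knob back on the tabletop gas stove and hold it pressed in

### The job

The tabletop gas stove has just been cleaned. First press the open cartridge cover down until its catch snaps and holds it shut; the valve must not be pushed in while the cover is up. Then take the black knob from the chopping board, turn it so that its bore matches the flat of the D-shaped valve stem, push it on fully home, and keep it pressed in against the valve spring as far as it goes, as you would to light the burner: finish while still holding it pressed in, and leave the garlic, the mug and the soap bottle where they are.

Things in the scene. Friction and masses are not known exactly. Their poses are not given: they have to be found in the camera images.
- stove: Cream gas stove, fixed, 260 deep (its x, front to back) x 320 wide (its y, to its left), z up; origin: middle of its footprint on the worktop. Deck 80 mm high. Burner with black grate (top 116 mm high) within 92 mm of stove x +5, y +60. On the right the cartridge bay under its cover. In front of the cover, at x -88, y -105, the valve stem stands in a steel bezel
- cover (a joint): angle of the cream cartridge cover, rad: 0 = shut flat, grows as its free edge rises; starts 0.45 to 0.70. A spring lifts it (1 to 2 N at the free edge). Near 0.1 rad its nose meets a roller catch: 7 to 12 N down near the free edge takes it over, then it snaps shut and stays under 0.03 by itself. If not past the catch it springs up to 0.3 or more
- cover_hinge (a point): middle of the cover's hinge line, which runs along the stove's x at stove y -53, 84 mm above the worktop; axes as the stove's. From it the cover reaches 103 mm towards the stove's right (-y); it is 176 mm long along x, its top 3 mm above the hinge line when shut
- cover_press (a point): middle of the dark ribbed thumb patch on the cover's upper face, 90 mm from the hinge and 13 mm from the free edge, midway along the cover: press here, downwards. Shut, it lies 88 mm above the worktop at stove x +37, y -143. Its axes turn with the cover
- valve (a joint): how far the valve stem is pushed in, m: 0 = out (as it starts), 0.006 = as far as it goes. Its spring takes about 4 N to start and 9 N at full depth. The stem only slides, it cannot turn
- stem_tip (a point): centre of the upper end of the upright steel valve stem, a D-shaft 12 mm in diameter, 22 mm above the deck (102 mm above the worktop), last 2.5 mm tapered. Axes as the stove's: the flat, 1.2 mm from the stem's axis, faces +x of this frame (the stove's back, where the red off mark is)
- knob: loose black knob, about 50 g, 34 mm high, standing on the board, bore down; origin: centre of its underside, z up its axis. Skirt 43 mm in diameter, 5 mm high; above it a round grip 34 mm in diameter, to be grasped at any yaw. A white line on top, side and skirt marks its +x. It starts turned up to 1.45 rad from the stem
- knob_bore (a point): centre of the bore's floor, 14 mm above the knob's underside, axes as the knob's. The bore is a D, 13.2 mm in diameter, its flat 1.7 mm off the axis on +x (below the white line): it fits only with the knob's +x within about 0.2 rad of stem_tip's. Meets stem_tip when home: the skirt is then 8 mm above the deck, 2 mm with the valve fully in
- board: wooden chopping board, fixed, 190 (its x) x 290 (its y) x 21 mm; origin at the centre of its underside; the knob and the garlic stand on it
- garlic: garlic bulb, 60 mm wide and 59 mm high, on the far part of the board; origin at the centre of its underside; leave alone
- mug: white mug with a blue band, 83 mm wide and 94 mm high, on the worktop in front of the stove; origin under its centre; leave alone
- soap_pump: soap bottle with a pump, 59 x 77 x 173 mm, on the worktop left of the stove; origin under its centre; leave alone
Mind the look-alikes: they are no part of the job. Of the things shaped like the knob, the black one is meant.

How it is judged:
On the way, in this order (a step that is already met when the one before it is completed fails the run):
1. the cartridge cover is snapped shut (value of joint cover below 0.03 rad), for 0.3 s.
2. the knob is fully home on the stem (distance between knob_bore and stem_tip below 0.003 m and z of knob in the frame of stem_tip below -0.0115 m and angle between the x axis of knob and the x axis of stem_tip, either way round below 0.35 rad and value of joint cover below 0.03 rad), for 0.1 s.
At the end, for the whole second after the job is handed in: The cover is held shut by its catch (under 0.03 rad); the knob is fully home on the stem (bore floor within 3 mm of the stem's tip, upright within 0.15 rad, keyed within 0.35 rad); the gripper is still on the knob with at least 3 N and holds the valve pressed in by more than 4 of its 6 mm (all of step 2 and angle between the z axis of knob and the z axis of stem_tip, either way round below 0.15 rad and value of joint valve above 0.004 m and contact force between the fingers and knob above 3 N); the arm keeps its last pose, push and grip.
It fails at once if the valve is pushed in while the cover is up (value of joint valve above 0.003 m and value of joint cover above 0.06 rad).
It fails at once if the garlic is moved (distance of garlic from where it was at the start of the episode above 0.03 m).
It fails at once if the mug is moved (distance of mug from where it was at the start of the episode above 0.03 m).
It fails at once if the soap bottle is moved (distance of soap_pump from where it was at the start of the episode above 0.03 m).
It also fails if it takes over 54 s, if anything falls off the work surface, if the arm or the gripper's body presses on something with over 40 N, if the wrist force passes 120 N, or if a joint passes its speed limit or range.

### The arm

A 6-joint arm with a two-finger parallel gripper is mounted at the origin on the work surface; the furniture and walls round the work are solid. World frame = base frame: x ahead of the robot, y to its left, z up, the work surface at z = 0. Lengths are in m, angles in rad, forces in N, time in s.
With the tool pointing down it reaches from about 0.3 to 0.875 m from the base axis. Payload 6.4 kg.
Tool frame: the origin (TCP) lies at the very end of the fingers, on their centre line; the grasp point (between the pads) lies 19 mm behind it; z points along the fingers, y is the line along which they close (so a half turn about z gives the same grasp; the last joint's range is limited). The gripper opens to 88 mm and grips with 3 to 60 N. Pads are 18 mm wide; open, the fingers measure 123 mm over their backs; the gripper's body (75 mm by 187 mm) begins 45 mm behind the grasp point.
Start: joints at [-1.511, 0.181, 1.607, -0, 1.354, -0.206], TCP at [0.151, -0.555, 0.239] pointing down, gripper open.
Joint ranges: [-2.99, 2.99], [-0.89, 2.07], [0.3, 2.58], [-1.14, 4.28], [0, 2.63], [-3.12, 3.12]. Speed limits (rad/s): [2.57, 2.57, 3.01, 3.14, 3.14, 3.14].

### API

Orientations are given as [roll, pitch, yaw] about the fixed x, y, z axes, in that order (R = Rz(yaw) Ry(pitch) Rx(roll)).
In Python, from bench import * gives the robot as it stands.
- The arm moves only by the tool carry_out, never from a script. Its argument "steps" is a list of rows, each a list of 3 entries, a list of its own where there are three numbers: the shift along the tool's x, y, z in mm, then the turn about the tool's z in rad, then the gripper command: -1 is fully open, 1 is shut, values between are in proportion. In form: [[[x, y, z], turn, fingers], ...]. A call has 1 to 8 rows; each row shifts and turns the commanded pose from where the row before left it, along the tool's axes as they then stand; what a row does not reach is not made up. A row lasts 1/12 s, in which the tool goes at most 41.7 mm and 7.16 degrees, less where a joint would pass 70% of its speed; a pose out of reach is approached as far as the arm can. A call is refused whole if a number of a shift passes 41.7 or a number of a turn 0.125, either way. A call with a gripper value outside its range is refused whole. The fingers move at their own pace and stop on an object; "grip_force" is the grip in N (left out, the last holds). Time passes only in rows, so rows that do not move let the fingers close. It gives the time, the measured TCP pose, the force, the opening and the grip force at its end, in the units of the state.
- state(): the state, without advancing time (a new reading comes with each control period).
- grab_frame(name): name is "side" or "top"; returns the picture (400x640x3 uint8, blue, green, red); there is no depth.
- calibration(name): a dict with "vertical_fov" (degrees; the focal length in pixels is half the picture's height over the tangent of half this angle, whatever the lens; pixels are square), "cx", "cy" (the principal point, pixels), "D" ([k1, k2, p1, p2, k3] as OpenCV has them; the pictures are not rectified), "view" (4x4, takes a point from world to camera coordinates). Camera axes: x right, y down, z forward; pixel columns grow to the right and rows downward; lengths in m; the calibration is good to about 2 mm. A picture is of the moment at which its call begins. calibration takes no time and is no camera call.
- hand_in(): hands the job in; it is judged then, once.
The state is a dict: "clock": time; "qpos": joint angles; "joint_vel": joint speeds; "effort": joint torques, N m; "position": TCP position; "eef_rot": TCP orientation; "wrist_force": force on the tool from outside, world axes, zero at the start; "torque": the same for the moment, N m; "width": finger opening in m; "grip_force": force on a finger pad.
Only numpy, scipy, OpenCV 4.12 (cv2) and the standard library are available. Lean on these libraries where they do the work, as an engineer would, in place of code of your own. Each camera call takes 0.05 s, during which the arm holds its last target. There are 200 camera calls.

## Working session

There is one attempt and no reset: what is moved stays moved. The work goes in short steps, Python scripts to look and compute and a tool call to move; the robot and the scene stay as the last step left them, time stands still between calls to the robot, and variables do not carry over. Pictures are saved under pics/ and viewed, at most 10 in all, crops included, and the job is handed in when it is done.

Besides the shell and the picture viewer there is one more tool, called after "Request:" as name(argument=value, ...), one argument or row to a line, values as JSON. carry_out: Moves the arm, as the interface text tells. Its arguments: {"type":"object","properties":{"steps":{"type":"array"},"grip_force":{"type":"number"}},"required":["steps"]}

```bash
mkdir -p pics; cat > h.py <<'E'
from bench import *
import numpy as np, cv2
def K(n):
    c=calibration(n); f=200/np.tan(np.radians(c["vertical_fov"])/2)
    return np.array([[f,0,c["cx"]],[0,f,c["cy"]],[0,0,1.]]),np.array(c["D"],float),np.array(c["view"],float)
def ray(n,uv):
    k,d,V=K(n); p=cv2.undistortPoints(np.array(uv,float).reshape(-1,1,2),k,d).reshape(-1,2)
    R,t=V[:3,:3],V[:3,3]; return -R.T@t, np.c_[p,np.ones(len(p))]@R
def onz(n,uv,z):
    o,d=ray(n,uv); return o+d*((z-o[2])/d[:,2])[:,None]
def proj(n,P):
    k,d,V=K(n); return cv2.projectPoints(np.array(P,float).reshape(-1,1,3),cv2.Rodrigues(V[:3,:3])[0],V[:3,3],k,d)[0].reshape(-1,2)
def tri(a,ua,b,ub):
    o1,d1=ray(a,ua);o2,d2=ray(b,ub);d1,d2=d1[0],d2[0]
    s=np.linalg.lstsq(np.c_[d1,-d2],o2-o1,rcond=None)[0]; p,q=o1+s[0]*d1,o2+s[1]*d2
    return (p+q)/2,np.linalg.norm(p-q)
E
python3 - <<'E'
from h import *
for n in("top","side"):
    cv2.imwrite(f"pics/{n}0.png",grab_frame(n)); print(n,ray(n,[[320,200]]),K(n)[0][0,0])
print(state())
E
```

```text
top (array([0.29791478, 0.06614192, 1.03533519]), array([[ 0.21914929, -0.02147925, -0.97556191]])) 388.9279353444714
side (array([0.01154858, 0.74394153, 0.56316972]), array([[ 0.49899048, -0.71644564, -0.48757532]])) 360.96316117882395
{'clock': 0.1, 'qpos': array([-1.51129488e+00,  1.81441341e-01,  1.60789706e+00,  1.14446299e-05,
        1.35381930e+00, -2.06302733e-01]), 'joint_vel': array([ 0.00044765, -0.00147283, -0.00154493,  0.00017022, -0.00040151,
        0.00241802]), 'effort': array([ 8.18252847e-04, -4.34818125e+01, -3.42693579e+01,  7.03788875e-02,
        3.40518972e-02, -3.83842223e-05]), 'position': array([ 0.15103352, -0.55430958,  0.23791982]), 'eef_rot': array([-3.14006308e+00, -3.31523580e-04,  2.65801449e-01]), 'wrist_force': array([0.09504294, 0.31908032, 0.04397176]), 'torque': array([-0.01230628, -0.01678026,  0.02951406]), 'grip_force': 0.0, 'width': 0.08834288633124329}
```

View pics/top0.png

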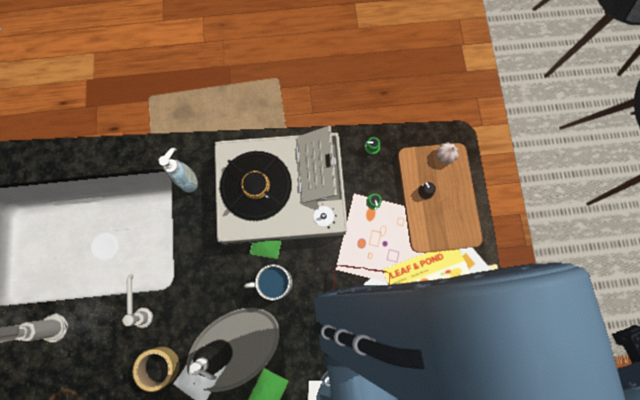

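View pics/side0.png

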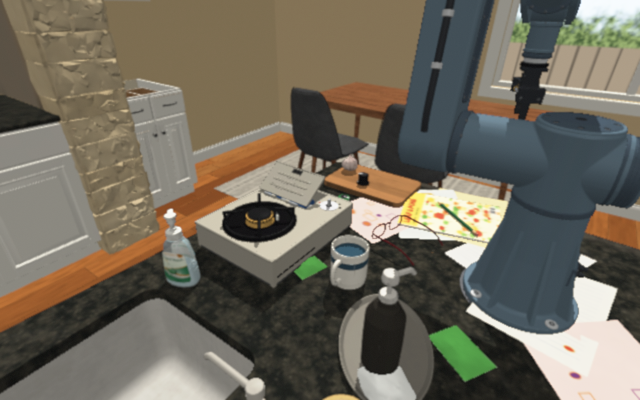

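The top view shows the stove at (215–345, 130–240) with its cover up at about (318,165). The stem bezel is at (323,216), the board at (440,198), the mug at (272,282), the soap at (180,172) and the garlic at (447,152).

Things that could be taken for the knob: the black one on the board (427,190), and green-rimmed round things at (373,145) and (375,201). I choose (427,190) because it is black and on the board, and will check it in a close crop.

```bash
python3 - <<'E'
from h import *
im=cv2.imread("pics/top0.png")
a=cv2.resize(im[120:250,205:355],None,fx=4,fy=4,interpolation=cv2.INTER_CUBIC)[:, :600]
cv2.imwrite("pics/c1.png",a)
b=cv2.resize(im[170:210,405:450],None,fx=10,fy=10,interpolation=cv2.INTER_CUBIC)
s=cv2.imread("pics/side0.png"); c=cv2.resize(s[165:195,345:380],None,fx=10,fy=10,interpolation=cv2.INTER_CUBIC)
o=np.zeros((400,800,3),np.uint8); o[:400,:450]=b[:400]; o[:300,450:800]=c; cv2.imwrite("pics/c2.png",o)
E
```

```text
(no output)
```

View pics/c1.png

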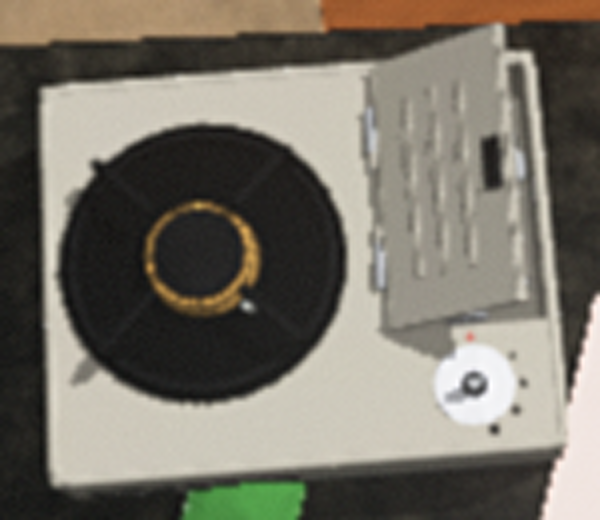

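View pics/c2.png

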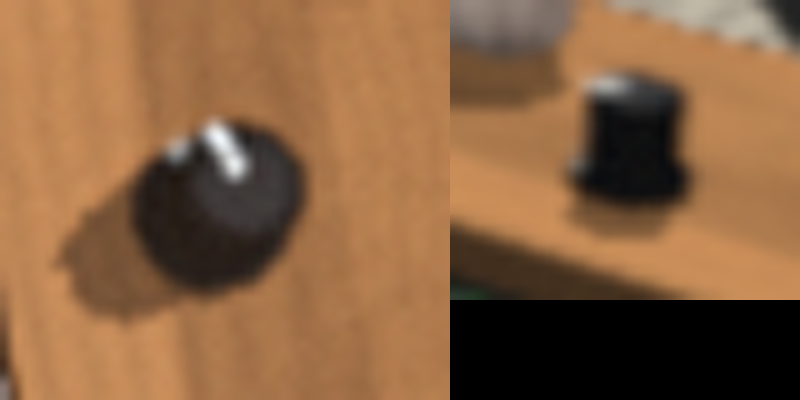

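```bash
cat > m.py <<'E'
from h import *
im=cv2.imread("pics/top0.png")
f=lambda x,y:[(x+.5)/4-.5+205,(y+.5)/4-.5+120]
# subpixel deck edges along scan lines: left & back & right
g=cv2.GaussianBlur(im,(3,3),0).astype(float).mean(2)
def edge(p0,p1):
    t=np.linspace(0,1,80); P=np.outer(1-t,p0)+np.outer(t,p1)
    v=cv2.remap(g.astype(np.float32),P[:,:1].astype(np.float32),P[:,1:].astype(np.float32),1).ravel()
    return P[np.argmax(np.abs(np.diff(v)))]
def ang(P): # 2D dir
    vx,vy,x,y=cv2.fitLine(P[:,:2].astype(np.float32),cv2.DIST_HUBER,0,.01,.01).ravel(); return np.arctan2(vy,vx),(x,y)
L=[edge(f(25,y),f(62,y)) for y in range(110,470,15)]
B=[edge(f(x,60),f(x,105)) for x in range(60,310,15)]
R=[edge(f(575,y),f(530,y)) for y in range(250,410,12)]
for n,q in(("L",L),("B",B),("R",R)):
    a,c=ang(onz("top",q,.08)); print(n,np.degrees(a),c)
hsv=cv2.cvtColor(im,cv2.COLOR_BGR2HSV)
def blob(m,x0,y0,x1,y1):
    k=np.zeros(m.shape,np.uint8);k[y0:y1,x0:x1]=1; ys,xs=np.nonzero(m&(k>0)); return np.array([xs.mean(),ys.mean()]),len(xs),(xs.min(),xs.max(),ys.min(),ys.max())
w=(im.min(2)>222)
b=blob(w,308,200,338,232);print("bezel",b,onz("top",[b[0]],.083))
q=[f(475,384)];print("tip",onz("top",q,.102), "bez ellipse c", onz("top",q,.083))
r=blob((im[...,2].astype(int)-im[...,1]>40),315,195,330,210);print("red",r,onz("top",[r[0]],.08))
for p in [(490,162)]: print("patch px",f(*p))
print("edges pts",f(500,25),f(527,298),f(365,75),f(388,325))
# knob
kx=lambda x,y:[(x+.5)/10-.5+405,(y+.5)/10-.5+170]
d=(im.max(2)<75); b=blob(d,415,178,440,202); print("knob",b,onz("top",[b[0]],.021+.017))
T=onz("top",[kx(247,190),kx(212,125),kx(240,178)],.055);print("knob top ctr,line outer,inner",T)
s=cv2.imread("pics/side0.png");b2=blob(s.max(2)<60,350,168,375,190);print(b2); print("tri knob",tri("top",[b[0]],"side",[b2[0]]))
E
python3 m.py
```

```text
L -1.1021254 (np.float32(0.57969344), np.float32(0.30604103))
B 88.03891 (np.float32(0.6950803), np.float32(0.1833707))
R 0.7487463 (np.float32(0.5089971), np.float32(-0.018058117))
bezel (array([323.91393443, 215.52868852]), 244, (np.int64(314), np.int64(333), np.int64(206), np.int64(225))) [[0.47143728 0.03953048 0.083     ]]
tip [[0.46787252 0.04139399 0.102     ]] bez ellipse c [[0.47133237 0.04089019 0.083     ]]
red (array([322.33333333, 203.66666667]), 3, (np.int64(322), np.int64(323), np.int64(203), np.int64(204))) [[0.50252492 0.04024017 0.08      ]]
patch px [327.125, 160.125]
edges pts [329.625, 125.875] [336.375, 194.125] [295.875, 138.375] [301.625, 200.875]
knob (array([426.20320856, 190.87700535]), 187, (np.int64(418), np.int64(434), np.int64(183), np.int64(198))) [[ 0.51783595 -0.23809198  0.038     ]]
knob top ctr,line outer,inner [[ 0.5194554  -0.24183049  0.055     ]
 [ 0.53773219 -0.23550309  0.055     ]
 [ 0.52283432 -0.24052505  0.055     ]]
(array([362.81052632, 179.66315789]), 95, (np.int64(358), np.int64(367), np.int64(174), np.int64(185)))
tri knob (array([ 0.52054883, -0.23982581,  0.03069626]), np.float64(0.002409868647981093))
```

The close crop confirms the black knob with its white line, pointing up-left (yaw about +0.33). It sits at about (0.520, -0.240). The stem is at about (0.470, 0.041) and the stove yaw is about -0.02. I'm moving above the cover with the fingers shut.

Request:
carry_out(
  steps=[
    [[32.2,-24.5,0],0,1],
    [[32.2,-24.5,0],0,1],
    [[32.2,-24.5,0],0,1],
    [[32.2,-24.5,0],0,1],
    [[32.2,-24.5,0],0,1],
    [[32.2,-24.5,0],0,1],
    [[32.2,-24.5,0],0,1],
    [[32.2,-24.5,0],0,1],
  ],
  grip_force=30,
)

```text
clock: 0.77
position: [0.3487, -0.2961, 0.2385]
eef_rot: [-3.141, 0.0, 0.265]
wrist_force: [0.6, -0.6, -0.1]
width: 0.0363
grip_force: 0.0
```

Request:
carry_out(
  steps=[
    [[32.2,-24.5,0],0,1],
    [[32.2,-24.5,0],0,1],
    [[32.2,-24.5,0],0,1],
    [[32.2,-24.5,0],0,1],
    [[32.2,-24.5,0],0,1],
    [[32.2,-24.5,0],0,1],
    [[32.2,-24.5,0],0,1],
    [[32.2,-24.5,0],0,1],
  ],
)

```text
clock: 1.43
position: [0.5459, -0.0392, 0.2384]
eef_rot: [-3.141, 0.0, 0.266]
wrist_force: [0.4, -1.1, 0.1]
width: 0.0006
grip_force: 0.0
```

Request:
carry_out(
  steps=[
    [[32.2,-24.5,0],0,1],
    [[32.2,-24.5,0],0,1],
    [[0,0,0],-0.125,1],
    [[0,0,0],-0.125,1],
    [[0,0,0],-0.125,1],
    [[0,0,0],-0.125,1],
    [[0,0,0],-0.125,1],
    [[0,0,0],-0.125,1],
  ],
)

```text
clock: 2.1
position: [0.5941, 0.0231, 0.2381]
eef_rot: [-3.141, 0.0, 1.022]
wrist_force: [0.4, -0.0, 0.7]
width: 0.0005
grip_force: 0.0
```

Request:
carry_out(
  steps=[
    [[0,0,0],-0.125,1],
    [[0,0,0],-0.125,1],
    [[0,0,0],-0.125,1],
    [[0,0,0],-0.125,1],
    [[0,0,0],-0.055,1],
    [[0,0,0],0,1],
  ],
)

```text
clock: 2.6
position: [0.5942, 0.023, 0.2382]
eef_rot: [-3.141, -0.0, 1.573]
wrist_force: [-0.1, 0.1, -0.8]
width: 0.0006
grip_force: 0.0
```

Request:
carry_out(
  steps=[
    [[0,0,30],0,1],
    [[0,0,30],0,1],
    [[0,0,20],0,1],
    [[-3,0,10],0,1],
    [[-3,0,10],0,1],
    [[-3,0,10],0,1],
    [[-3,0,10],0,1],
    [[-3,0,10],0,1],
  ],
)

```text
clock: 3.27
position: [0.5954, 0.0072, 0.1091]
eef_rot: [3.139, 0.001, 1.57]
wrist_force: [-0.1, -0.4, 3.0]
width: 0.0002
grip_force: 0.9
```

Request:
carry_out(
  steps=[
    [[-2,0,7],0,1],
    [[-2,0,5],0,1],
    [[-2,0,4],0,1],
    [[-2,0,3],0,1],
    [[0,0,2],0,1],
    [[0,0,0],0,1],
  ],
)

```text
clock: 3.77
position: [0.5947, -0.0001, 0.0876]
eef_rot: [3.141, 0.0, 1.571]
wrist_force: [0.2, 0.4, 1.1]
width: 0.0004
grip_force: 0.5
```

Request:
carry_out(
  steps=[
    [[0,0,1.5],0,1],
    [[0,0,1],0,1],
    [[0,0,0],0,1],
    [[0,0,0],0,1],
  ],
)

```text
clock: 4.1
position: [0.5948, -0.0001, 0.0871]
eef_rot: [3.141, 0.0, 1.571]
wrist_force: [-5.5, 2.1, 14.4]
width: 0.0005
grip_force: 7.2
```

Request:
carry_out(
  steps=[
    [[0,0,-25],0,1],
    [[0,0,-40],0,1],
    [[0,0,-40],0,1],
    [[0,0,-40],0,1],
    [[-20,0,-10],0,0],
    [[-40,0,0],0,0],
    [[-40,0,0],0.125,0],
    [[0,0,0],0.125,0],
  ],
)

```text
clock: 4.77
position: [0.5943, -0.1066, 0.2406]
eef_rot: [3.14, 0.004, 1.311]
wrist_force: [-0.4, -1.1, 0.9]
width: 0.0251
grip_force: 0.0
```

```bash
python3 - <<'E'
from h import *
t=grab_frame("top");s=grab_frame("side");cv2.imwrite("pics/t1.png",t);cv2.imwrite("pics/s1.png",s)
o=np.zeros((560,800,3),np.uint8)
a=cv2.resize(t[125:245,285:355],None,fx=4.6,fy=4.6,interpolation=cv2.INTER_CUBIC);o[:a.shape[0],:a.shape[1]]=a
b=cv2.resize(s[170:230,300:360],None,fx=7.5,fy=7.5,interpolation=cv2.INTER_CUBIC);o[:450,340:790]=b
cv2.imwrite("pics/c3.png",o);print(state()["position"])
E
```

```text
[ 0.59400397 -0.10187078  0.23986671]
```

View pics/c3.png

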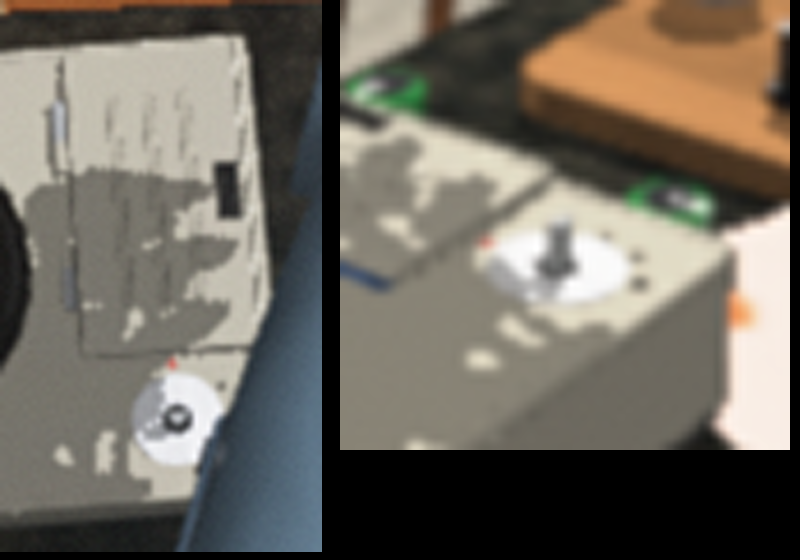

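The cover lies flat and shut. The stem stands in the white bezel, its tip at about (329.2,199.2) in the side view and (323.6,215.2) in the top view.

```bash
python3 - <<'E'
from h import *
S=[[329.17,199.17]];T=[[323.6,215.2]]
print(tri("top",T,"side",S),onz("top",T,.102),onz("side",S,.102))
print("bezel side",onz("side",[[(557.5-340)/7.5-.5+300,265.5/7.5-.5+170]],.082))
# knob: skirt ellipse/top from masks in second pics
for n,box in(("side",(350,168,375,190)),):
    s=cv2.imread("pics/s1.png");print(s[168:190,345:380].min())
p=state();print(p["position"],p["eef_rot"],p["qpos"])
E
```

```text
(array([0.4704665 , 0.04100177, 0.09733655]), np.float64(0.0016687074856752166)) [[0.46886453 0.04073838 0.102     ]] [[0.46670982 0.04824616 0.102     ]]
bezel side [[0.4702566 0.045287  0.082    ]]
14
[ 0.59400397 -0.10187078  0.23986671] [-3.14086958e+00  1.98196601e-04  1.31622441e+00] [-3.66427933e-01  2.41103463e-01  1.53292400e+00 -2.83463148e-04
  1.36826163e+00 -1.11798825e-01]
```

Request:
carry_out(
  steps=[
    [[-38,-9.2,0],0,-1],
    [[-38,-9.2,0],0,-1],
    [[-38,-9.2,0],0,-1],
    [[-38,-9.2,0],0,-1],
    [[0,0,10],0.125,-1],
    [[0,0,20],0.125,-1],
    [[0,0,20],0.125,-1],
    [[0,0,20],0.125,-1],
  ],
)

```text
clock: 5.53
position: [0.5212, -0.2374, 0.1694]
eef_rot: [-3.142, -0.0, 0.82]
wrist_force: [0.1, -0.5, 0.3]
width: 0.0859
grip_force: 0.0
```

Request:
carry_out(
  steps=[
    [[0,0,20],0.125,-1],
    [[0,0,20],0.125,-1],
    [[0,0,20],0.125,-1],
    [[0,0,20],0.09,-1],
    [[0,0,0],0,-1],
  ],
)

```text
clock: 5.95
position: [0.5188, -0.2352, 0.0859]
eef_rot: [-3.135, 0.004, 0.358]
wrist_force: [-0.8, 0.5, -0.1]
width: 0.0879
grip_force: 0.0
```

Request:
carry_out(
  steps=[
    [[0,3,20],0,-1],
    [[0,1,20],0,-1],
    [[0,0,12],0,-1],
    [[0,0,3.5],0,-1],
    [[0,0,0],0,-1],
    [[0,0,0],0,-1],
  ],
)

```text
clock: 6.45
position: [0.5231, -0.242, 0.0356]
eef_rot: [3.141, -0.0, 0.358]
wrist_force: [-0.4, -0.1, 0.1]
width: 0.088
grip_force: 0.0
```

```bash
python3 - <<'E'
from h import *
p=state();print(p["position"],p["eef_rot"],p["wrist_force"])
t=grab_frame("top");s=grab_frame("side")
o=np.zeros((500,800,3),np.uint8)
a=cv2.resize(t[160:220,395:455],None,fx=7,fy=7,interpolation=cv2.INTER_CUBIC);o[:420,:420]=a
b=cv2.resize(s[155:205,340:390],None,fx=7.5,fy=7.5,interpolation=cv2.INTER_CUBIC);o[:375,425:800]=b
cv2.imwrite("pics/c4.png",o)
E
```

```text
[ 0.52310937 -0.24196533  0.0355794 ] [ 3.14097305e+00 -4.14617221e-04  3.57822857e-01] [-0.39701583 -0.13973766  0.08553458]
```

View pics/c4.png

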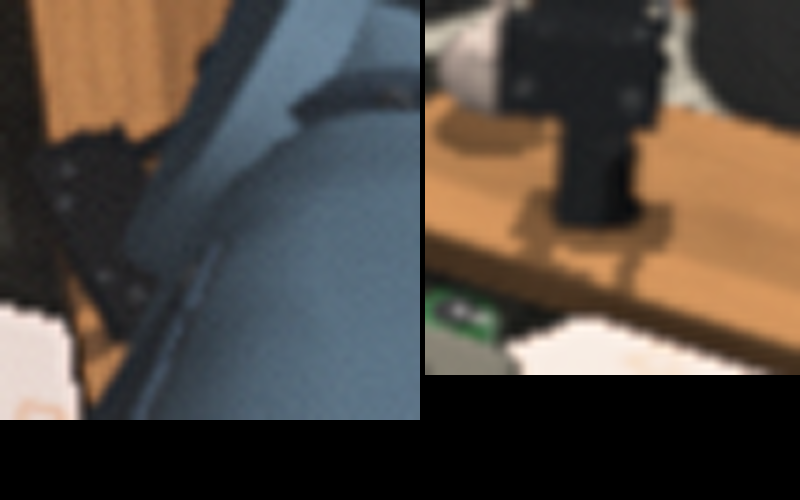

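The fingers straddle the knob (side crop around (595,190)); the arm hides it in the top view. I'll lower 5 mm, shift 2 mm back and close.

Request:
carry_out(
  steps=[
    [[-2,0,4],0,-1],
    [[0,0,1],0,-1],
    [[0,0,0],0,0.2],
    [[0,0,0],0,0.4],
    [[0,0,0],0,1],
    [[0,0,0],0,1],
    [[0,0,0],0,1],
    [[0,0,0],0,1],
  ],
  grip_force=25,
)

```text
clock: 7.22
position: [0.5208, -0.2427, 0.0298]
eef_rot: [3.142, -0.0, 0.356]
wrist_force: [0.1, 0.7, -0.6]
width: 0.05
grip_force: 0.0
```

Request:
carry_out(
  steps=[
    [[0,0,0],0,1],
    [[0,0,0],0,1],
    [[0,0,0],0,1],
    [[0,0,0],0,1],
  ],
)

```text
clock: 7.55
position: [0.5207, -0.2426, 0.0297]
eef_rot: [-3.142, 0.0, 0.356]
wrist_force: [0.5, 1.1, -0.8]
width: 0.0335
grip_force: 25.0
```

Request:
carry_out(
  steps=[
    [[0,0,-15],0,1],
    [[0,0,-35],0,1],
    [[0,0,-40],0,1],
    [[0,0,-40],0,1],
    [[6.4,-35.6,0],0,1],
    [[6.4,-35.6,0],0,1],
    [[6.4,-35.6,0],0,1],
    [[6.4,-35.6,0],0,1],
  ],
)

```text
clock: 8.22
position: [0.4945, -0.0991, 0.1599]
eef_rot: [3.141, -0.0, 0.355]
wrist_force: [1.5, -0.2, -0.3]
width: 0.0334
grip_force: 25.0
```

Request:
carry_out(
  steps=[
    [[6.4,-35.6,0],0,1],
    [[6.4,-35.6,0],0,1],
    [[6.4,-35.6,0],0,1],
    [[6.4,-35.6,0],0,1],
    [[0,0,0],0.12,1],
    [[0,0,0],0.12,1],
    [[0,0,0],0.11,1],
    [[0,0,0],0,1],
  ],
)

```text
clock: 8.88
position: [0.4694, 0.0425, 0.1598]
eef_rot: [3.141, -0.0, 0.003]
wrist_force: [0.8, -0.9, -0.8]
width: 0.0334
grip_force: 25.0
```

Request:
carry_out(
  steps=[
    [[0,0,15],0,1],
    [[0,0,10],0,1],
    [[0,0,0],0,1],
    [[0,0,0],0,1],
  ],
)

```text
clock: 9.22
position: [0.4688, 0.0421, 0.134]
eef_rot: [-3.141, 0.002, 0.007]
wrist_force: [-0.3, -0.6, 0.2]
width: 0.0333
grip_force: 25.0
```

```bash
python3 - <<'E'
from h import *
p=state();print(p["position"],p["eef_rot"],p["wrist_force"])
t=grab_frame("top");s=grab_frame("side");cv2.imwrite("pics/t2.png",t);cv2.imwrite("pics/s2.png",s)
o=np.zeros((500,800,3),np.uint8)
a=cv2.resize(t[180:240,295:345],None,fx=7,fy=7,interpolation=cv2.INTER_CUBIC);o[:420,:350]=a
b=cv2.resize(s[165:220,305:360],None,fx=8,fy=8,interpolation=cv2.INTER_CUBIC);o[:440,355:795]=b
cv2.imwrite("pics/c5.png",o)
E
```

```text
[0.46875705 0.04206614 0.13396856] [-3.14121823e+00  2.23174011e-03  6.94152175e-03] [-0.31518298 -0.62556634  0.16294832]
```

View pics/c5.png

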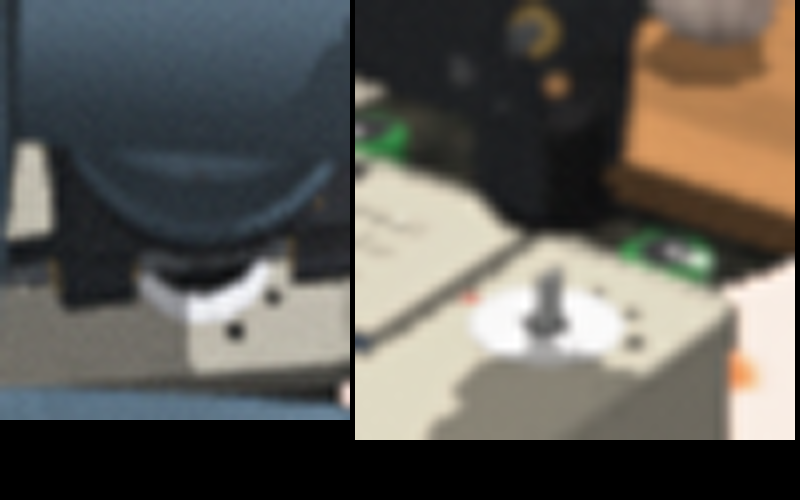

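The side crop shows the knob skirt's lower rim at about (548,232) just over the stem tip (551,271). The top crop shows only the front arc of the skirt at (205,283). I'll fit the rim circle in each view and compare it with the stem tip seen by the same camera.

```bash
cat > r.py <<'E'
from h import *
from scipy.optimize import least_squares
def rim(n,f,box,z,thr):
    x0,y0,x1,y1=box; U=4
    g=cv2.resize(cv2.imread(f).max(2)[y0:y1,x0:x1],None,fx=U,fy=U,interpolation=cv2.INTER_CUBIC).astype(int)
    P=[]
    for c in range(2,g.shape[1],3):
        k=np.nonzero((g[:-1,c]<thr)&(g[1:,c]>=thr))[0]
        if len(k): P.append([(c+.5)/U-.5+x0,(k[0]+1)/U-.5+y0])
    P=np.array(P); W=onz(n,P,z)[:,:2]
    r=least_squares(lambda q:np.hypot(*(W-q).T)-.0215,W.mean(0)+[.01,0],loss="soft_l1",f_scale=.0005)
    print(n,len(P),P[::4].round(1).tolist(),"centre",r.x.round(4),"rms",np.sqrt(np.mean(r.fun**2)).round(5)); return r.x
if __name__=="__main__":
    z=.1253
    s=rim("side","pics/s2.png",(322,188,382-46,200),z,75)
    t=rim("top","pics/t2.png",(317,214,333,226),z,75)
    S=onz("side",[[329.1,198.8]],.102)[0,:2]; T=onz("top",[[323.6,215.2]],.102)[0,:2]
    print("off knob-stem side",s-S,"top",t-T)
    p=state();print("TCP",p["position"],"side dir proj",proj("side",[[.4695,.042,.102]]),proj("top",[[.4695,.042,.102]]))
E
python3 r.py
```

```text
side 18 [[322.1, 190.8], [325.1, 193.0], [328.1, 193.5], [331.1, 193.8], [334.1, 194.5]] centre [0.4683 0.041 ] rms 0.00213
top 21 [[317.1, 219.0], [320.1, 221.0], [323.1, 221.0], [326.1, 220.2], [329.1, 218.8], [332.1, 216.0]] centre [0.4719 0.0424] rms 0.00062
off knob-stem side [ 0.00034608 -0.00568627] top [0.00307531 0.00165349]
TCP [0.46970177 0.04196205 0.13498461] side dir proj [[329.61514568 197.94535219]] [[323.05867096 214.99728548]]
```

Request:
carry_out(
  steps=[
    [[-1,1,10],0,1],
    [[0,0,8],0,1],
    [[0,0,3],0,1],
    [[0,0,2],0,1],
    [[0,0,1],0,1],
    [[0,0,1],0,1],
    [[0,0,0],0,1],
  ],
)

```text
clock: 9.9
position: [0.4683, 0.0412, 0.1098]
eef_rot: [-3.142, 0.001, 0.006]
wrist_force: [-2.4, -0.4, 3.5]
width: 0.0333
grip_force: 25.0
```

Request:
carry_out(
  steps=[
    [[-0.7,0,0],0,1],
    [[-0.7,0,0.5],0,1],
    [[0,0,0],0,1],
  ],
)

```text
clock: 10.15
position: [0.468, 0.0411, 0.1098]
eef_rot: [3.141, -0.002, 0.006]
wrist_force: [0.1, 1.3, 3.5]
width: 0.033
grip_force: 25.0
```

Request:
carry_out(
  steps=[
    [[0,0,1],0,1],
    [[0,0,0],0,1],
  ],
)

```text
clock: 10.32
position: [0.4679, 0.0411, 0.1086]
eef_rot: [3.141, -0.002, 0.006]
wrist_force: [0.9, 1.8, 4.3]
width: 0.0333
grip_force: 25.0
```

Request:
carry_out(
  steps=[
    [[0,-0.7,0],0,1],
    [[0,-0.5,0],0,1],
    [[0,0,0.5],0,1],
    [[0,0,0],0,1],
  ],
)

```text
clock: 10.65
position: [0.4676, 0.0419, 0.108]
eef_rot: [3.141, -0.001, 0.006]
wrist_force: [1.8, -3.0, 4.9]
width: 0.0335
grip_force: 25.0
```

Request:
carry_out(
  steps=[
    [[0,0,1],0,1],
    [[0,0,0],0,1],
  ],
)

```text
clock: 10.82
position: [0.4676, 0.0419, 0.107]
eef_rot: [3.141, -0.001, 0.006]
wrist_force: [2.0, -3.4, 6.7]
width: 0.0331
grip_force: 25.0
```

Request:
carry_out(
  steps=[
    [[0.5,0.6,-1.5],0,1],
    [[0,0,0],0.06,1],
    [[0,0,0],0.06,1],
    [[0,0,0.5],0,1],
    [[0,0,0],0,1],
  ],
)

```text
clock: 11.23
position: [0.4675, 0.042, 0.1077]
eef_rot: [-3.141, 0.0, -0.113]
wrist_force: [1.0, 0.2, 4.5]
width: 0.0332
grip_force: 25.0
```

```bash
python3 - <<'E'
from h import *
p=state();print(p["torque"],p["wrist_force"],p["position"],p["eef_rot"])
cv2.imwrite("pics/s3.png",grab_frame("side"));s=cv2.imread("pics/s3.png")
cv2.imwrite("pics/c6.png",cv2.resize(s[170:215,305:360],None,fx=12,fy=12,interpolation=cv2.INTER_CUBIC))
E
```

```text
[ 0.01862712 -0.13866935 -0.05074577] [1.01308925 0.19189891 4.50444415] [0.46754709 0.04196128 0.10766586] [-3.14112542e+00  1.63790764e-04 -1.12928557e-01]
```

View pics/c6.png

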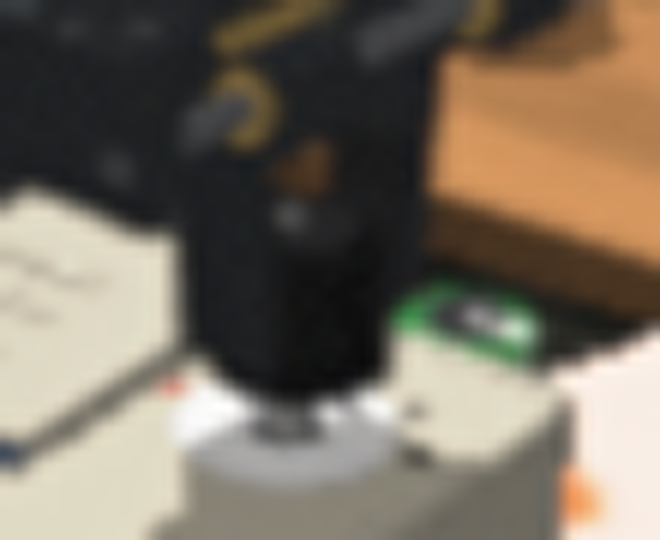

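The side crop shows the skirt's lower rim at (295,398) over the stem base (287,425), not yet engaged. I'll re-check the knob's yaw from both white marks in the first picture before probing on.

```bash
python3 - <<'E'
from h import *
kx=lambda x,y:[(x+.5)/10-.5+405,(y+.5)/10-.5+170]
im=cv2.imread("pics/top0.png")
g=im.min(2).astype(float)[178:196,418:436]; 
b=cv2.resize(im[170:210,405:450].min(2),None,fx=10,fy=10,interpolation=cv2.INTER_CUBIC)
n,l,st,ce=cv2.connectedComponentsWithStats((b[100:260,150:300]>95).astype(np.uint8))
for i in range(1,n):
    ys,xs=np.nonzero(l==i)
    print(st[i],ce[i]+[150,100])
    if st[i][4]>300:
        P=onz("top",[kx(x+150,y+100) for x,y in zip(xs,ys)],.055)[:,:2].astype(np.float32)
        vx,vy,_,_=cv2.fitLine(P,cv2.DIST_L2,0,.01,.01).ravel();print("yaw",np.arctan(vy/vx),P.mean(0))
# skirt mark vs knob centre (silhouette of dark disc): centre from top-circle & tri
m=onz("top",[kx(178,150)],.024)[0];m2=onz("top",[kx(178,150)],.026)[0];print(m,m2)
for c in([.520,-.2405],[.5205,-.2398],[.5195,-.2418]): print(np.arctan2(*(m[:2]-c)[::-1]),np.hypot(*(m[:2]-c)))
E
```

```text
[  50   17   51   66 1868] [225.25963597 149.17773019]
yaw 0.356436 [ 0.5309167  -0.23792332]
[ 16  35  23  25 465] [177.09892473 146.58494624]
yaw -0.6648856 [ 0.53288853 -0.22547172]
[ 0.53935231 -0.234786    0.024     ] [ 0.53887484 -0.23419089  0.026     ]
0.2871041453333154 0.020178242478177573
0.2599443473918449 0.019507679768236003
0.3396195571381503 0.021054932062743188
```

Request:
carry_out(
  steps=[
    [[0,0,-3.5],-0.06,1],
    [[0,0,0],-0.06,1],
    [[-0.8,0.9,0],0,1],
    [[0,0,0],0,1],
  ],
)

```text
clock: 11.62
position: [0.4661, 0.0412, 0.1107]
eef_rot: [-3.141, 0.001, 0.005]
wrist_force: [0.3, 1.4, 1.5]
width: 0.0336
grip_force: 25.0
```

Request:
carry_out(
  steps=[
    [[0,0,2],0,1],
    [[0,0,1],0,1],
    [[0,0,0],0,1],
  ],
)

```text
clock: 11.87
position: [0.4663, 0.0412, 0.1079]
eef_rot: [-3.141, 0.001, 0.005]
wrist_force: [-2.5, 2.3, 5.2]
width: 0.0334
grip_force: 25.0
```

Request:
carry_out(
  steps=[
    [[0,0,-3],0,1],
    [[-1.5,-0.6,0],0,1],
    [[0,0,0],0,1],
    [[0,0,2],0,1],
    [[0,0,1],0,1],
    [[0,0,0],0,1],
  ],
)

```text
clock: 12.37
position: [0.4651, 0.0413, 0.1081]
eef_rot: [3.141, 0.001, 0.006]
wrist_force: [-2.9, 0.7, 6.0]
width: 0.0333
grip_force: 25.0
```

Request:
carry_out(
  steps=[
    [[0,0,-3],0,1],
    [[-1.5,0,0],0,1],
    [[0,0,0],0,1],
    [[0,0,2],0,1],
    [[0,0,1],0,1],
    [[0,0,0],0,1],
  ],
)

```text
clock: 12.87
position: [0.4638, 0.0414, 0.1082]
eef_rot: [3.142, 0.0, 0.006]
wrist_force: [-1.6, -0.8, 4.3]
width: 0.0332
grip_force: 25.0
```

```bash
python3 - <<'E'
from h import *
from r import rim
p=state();print(p["position"],p["wrist_force"])
def bez(n,f,box,thr):
    x0,y0,x1,y1=box;U=6
    g=cv2.resize(cv2.imread(f)[y0:y1,x0:x1].min(2),None,fx=U,fy=U,interpolation=cv2.INTER_CUBIC)
    m=(g>thr).astype(np.uint8);c=max(cv2.findContours(m,0,1)[0],key=cv2.contourArea);h=cv2.convexHull(c)
    e=cv2.fitEllipse(h);uv=[(e[0][0]+.5)/U-.5+x0,(e[0][1]+.5)/U-.5+y0];print(n,f,"ell",uv,np.array(e[1])/U,[onz(n,[uv],z)[0,:2].round(4) for z in(.08,.083)])
for thr in(215,225,235): bez("top","pics/top0.png",(308,200,340,232),thr)
for thr in(215,225): bez("side","pics/s1.png",(314,195,345,215),thr); bez("side","pics/side0.png",(314,195,345,215),thr)
im=cv2.imread("pics/top0.png"); print(im[209:221,317:330].min(2))
for th in(60,75,95): rim("top","pics/t2.png",(317,214,333,226),.1253,th)
print(cv2.imread("pics/s2.png")[186:196,318:340].max(2))
E
```

```text
[0.46383954 0.04138981 0.10822279] [-1.60450739 -0.79226166  4.25768627]
top pics/top0.png ell [323.3437563578288, 215.69997533162436] [20.08692424 20.22219467] [array([0.4717, 0.0409]), array([0.4712, 0.041 ])]
top pics/top0.png ell [323.34571202596027, 215.69748814900717] [19.54914983 19.65037155] [array([0.4717, 0.0409]), array([0.4712, 0.041 ])]
top pics/top0.png ell [323.3804868062337, 215.7277717590332] [18.91454697 19.07900492] [array([0.4716, 0.0408]), array([0.4711, 0.0409])]
side pics/s1.png ell [331.9288609822591, 205.2603670756022] [ 8.9631424  12.21566518] [array([0.4637, 0.0385]), array([0.4609, 0.0429])]
side pics/side0.png ell [331.7723731994629, 205.3069979349772] [ 8.31341934 11.80879974] [array([0.4639, 0.039 ]), array([0.4611, 0.0433])]
side pics/s1.png ell [332.1347020467122, 205.34662628173828] [ 8.48212624 11.3131663 ] [array([0.463 , 0.0386]), array([0.4602, 0.0429])]
side pics/side0.png ell [332.3256581624349, 205.3857167561849] [ 7.86131668 10.34723536] [array([0.4625, 0.0384]), array([0.4597, 0.0428])]
[[191 207 239 241 239 239 239 241 242 243 242 242 240]

[... 1252 characters left out ...]
9  23  18  19  17  17  15  17
   31  48  64  70]
 [190 163 112  58  34  32  34  33  32  32  26  22  19  18  19  16  15  17
   22  42  61  65]
 [224 220 176 110  53  30  30  33  34  33  27  21  19  17  17  18  16  17
   19  28  39  45]
 [225 227 214 168 101  44  25  26  31  31  28  20  18  18  17  19  19  18
   18  20  24  29]
 [223 225 225 211 159  93  46  28  25  24  23  19  17  17  19  17  19  23
   27  33  36  35]
 [224 223 224 225 209 163 123  83  44  32  39  37  32  31  30  28  27  35
   45  49  54  52]
 [223 224 224 225 226 213 187 135  86  87 110 114 104  99  96  75  54  49
   51  54  60  73]
 [224 224 224 225 218 194 157 123 121 156 190 199 188 179 169 140 109  82
   66  61  85 112]]
```

The stem axis in the top camera is (0.4715, 0.0409), and the knob sits +2.5 mm in x from the TCP. The TCP target is therefore about (0.469, 0.0404).

Request:
carry_out(
  steps=[
    [[0,0,-4],0,1],
    [[5.2,1,0],0,1],
    [[0,0,0],0,1],
    [[0,0,0],0,1],
  ],
)

```text
clock: 13.2
position: [0.4692, 0.0403, 0.112]
eef_rot: [-3.142, 0.0, 0.006]
wrist_force: [-0.3, 0.0, 0.1]
width: 0.0336
grip_force: 25.0
```

Request:
carry_out(
  steps=[
    [[0,0,2],0,1],
    [[0,0,1],0,1],
    [[0,0,1],0,1],
    [[0,0,0],0,1],
  ],
)

```text
clock: 13.53
position: [0.4695, 0.0404, 0.1084]
eef_rot: [-3.141, -0.001, 0.006]
wrist_force: [1.3, 0.8, 1.7]
width: 0.0333
grip_force: 25.0
```

Request:
carry_out(
  steps=[
    [[0.4,0,1],0,1],
    [[0,0,1],0,1],
    [[0,0,0],0,1],
  ],
)

```text
clock: 13.78
position: [0.4697, 0.0408, 0.1062]
eef_rot: [-3.141, -0.001, 0.006]
wrist_force: [2.0, 3.9, 1.4]
width: 0.0327
grip_force: 25.0
```

Request:
carry_out(
  steps=[
    [[0,0,1],0,1],
    [[0,0,0],0,1],
  ],
)

```text
clock: 13.95
position: [0.4697, 0.0407, 0.1053]
eef_rot: [-3.141, -0.001, 0.006]
wrist_force: [2.3, 4.4, 4.3]
width: 0.0332
grip_force: 25.0
```

It is going in. I'll follow the side force and press on.

Request:
carry_out(
  steps=[
    [[0.4,-0.7,0],0,1],
    [[0,0,1],0,1],
    [[0,0,1],0,1],
    [[0,0,0],0,1],
  ],
)

```text
clock: 14.28
position: [0.4698, 0.041, 0.103]
eef_rot: [3.141, 0.0, 0.006]
wrist_force: [2.5, 2.1, 0.5]
width: 0.0332
grip_force: 25.0
```

Request:
carry_out(
  steps=[
    [[0,0,1],0,1],
    [[0,0,1],0,1],
    [[0,0,0],0,1],
  ],
)

```text
clock: 14.53
position: [0.4698, 0.0411, 0.1011]
eef_rot: [3.142, -0.0, 0.006]
wrist_force: [2.5, 1.0, 0.8]
width: 0.0332
grip_force: 25.0
```

Request:
carry_out(
  steps=[
    [[0.3,-0.2,1.5],0,1],
    [[0,0,1.5],0,1],
    [[0,0,1],0,1],
    [[0,0,0],0,1],
  ],
  grip_force=45,
)

```text
clock: 14.87
position: [0.4699, 0.0412, 0.0969]
eef_rot: [3.141, 0.0, 0.006]
wrist_force: [2.9, -0.7, -0.9]
width: 0.033
grip_force: 45.0
```

Request:
carry_out(
  steps=[
    [[0,0,1],0,1],
    [[0,0,1],0,1],
    [[0,0,0],0,1],
    [[0,0,0],0,1],
  ],
)

```text
clock: 15.2
position: [0.47, 0.0412, 0.0953]
eef_rot: [3.141, 0.0, 0.006]
wrist_force: [0.1, -0.3, 4.1]
width: 0.0332
grip_force: 45.0
```

Request:
carry_out(
  steps=[
    [[0,0,1],0,1],
    [[0,0,1],0,1],
    [[0,0,1],0,1],
    [[0,0,0],0,1],
  ],
)

```text
clock: 15.53
position: [0.4701, 0.0412, 0.0923]
eef_rot: [3.141, 0.0, 0.006]
wrist_force: [-1.3, -1.3, 6.5]
width: 0.0328
grip_force: 45.0
```

Request:
carry_out(
  steps=[
    [[0,0,1],0,1],
    [[0,0,1],0,1],
    [[0,0,1],0,1],
    [[0,0,0],0,1],
    [[0,0,0],0,1],
  ],
)

```text
clock: 15.95
position: [0.4703, 0.0412, 0.0904]
eef_rot: [3.141, 0.0, 0.006]
wrist_force: [-5.9, 0.4, 16.3]
width: 0.0331
grip_force: 45.0
```

Request:
carry_out(
  steps=[
    [[0,0,1],0,1],
    [[0,0,0.5],0,1],
    [[0,0,0],0,1],
    [[0,0,0],0,1],
  ],
)

```text
clock: 16.28
position: [0.4703, 0.0412, 0.0901]
eef_rot: [3.141, 0.0, 0.006]
wrist_force: [-11.2, 0.4, 29.7]
width: 0.0331
grip_force: 45.0
```

```bash
python3 - <<'E'
from h import *
p=state();print(p["position"],p["wrist_force"],p["torque"])
s=grab_frame("side");t=grab_frame("top")
o=np.zeros((560,800,3),np.uint8)
o[:540,:480]=cv2.resize(s[170:215,305:345],None,fx=12,fy=12,interpolation=cv2.INTER_CUBIC)
o[:480,490:790]=cv2.resize(t[125:245,285:360],None,fx=4,fy=4,interpolation=cv2.INTER_CUBIC)
cv2.imwrite("pics/c7.png",o)
E
```

```text
[0.47030183 0.04120762 0.09012869] [-11.21592942   0.39334667  29.68168937] [0.00226837 1.82621525 0.00318918]
```

View pics/c7.png

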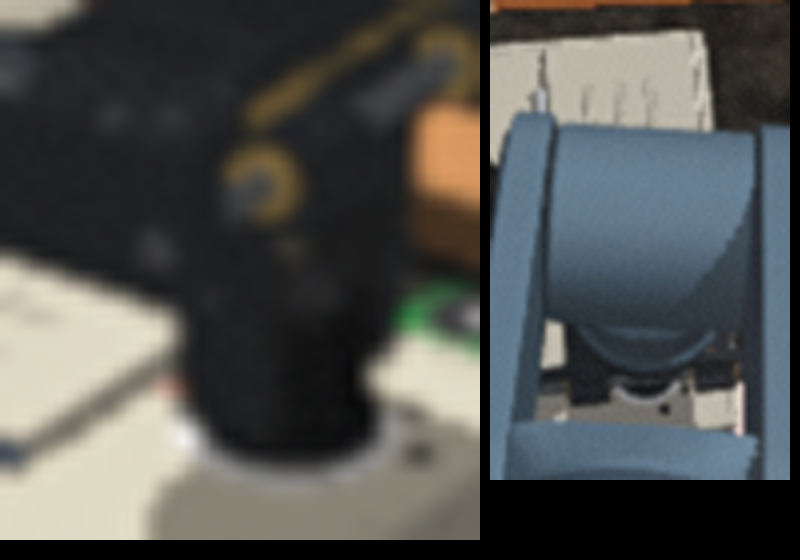

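The knob's skirt is right down at the bezel, at (290,465) in the side crop. The cover is flat, and a hard stop is felt. I'll ease off the excess and hold.

Request:
carry_out(
  steps=[
    [[0,0,-1],0,1],
    [[0,0,0],0,1],
    [[0,0,0],0,1],
    [[0,0,0],0,1],
  ],
)

```text
clock: 16.72
position: [0.4703, 0.0412, 0.0903]
eef_rot: [3.141, 0.0, 0.006]
wrist_force: [-6.3, -0.4, 18.6]
width: 0.0334
grip_force: 45.0
```

```bash
python3 -c "
from bench import *
print(hand_in())"
```

```text
the job is handed in; nothing more can be done
None
```

I snapped the cover shut, pushed the black knob home on the stem, and handed in at 16.7 s while holding it against the valve's hard stop (about 19 N down, 45 N grip); the hand-in returned no verdict.

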